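# Roll a spare spindle under the dial gauge of a bench comparator

### The job

Check the spare spindle on the bench comparator: with the fingertips on its top, roll the steel shaft slowly along the ground plate, keeping it square to the plate, until it has gone in under the dial gauge's plunger, and stop it with its highest line right under the plunger's tip, where the gauge reads highest. Roll it, do not slide it (scuffing spoils the ground surface), and do not grip, lift or let it run away; then take the hand off and leave it lying there. Touch neither the gauge nor its column, and leave the other things on the bench where they are.

Things in the scene. Friction and masses are not known exactly. Their poses are not given: they have to be found in the camera images.
- comparator: Bench comparator, fixed: green base with a ground steel plate on top, 230 mm (its x) by 214 mm (its y), plate surface at z = 28 mm. Origin: centre of the base's underside, which its levelling feet hold 0 to 12 mm over the bench; z up. The shaft lies along x and is to be rolled along -y. A 9 mm high dark lip along each y edge (|y| = 97 to 105 mm) keeps work on the plate.
- gauge: Column and dial gauge over the +x end of the plate; origin and axes as the comparator's. Column 20 mm round (36 at its foot) at x = 92, y = -40 mm, z up to 176 mm. Round dial 59 mm wide facing -x: x = 39 to 59, y = -70 to -10, z = 98 to 169 mm; clamp arm and stem below it at y = -40 mm. Not to be touched. Over the plate, x below 25 mm is free for the hand.
- plunger (a joint): Lift of the gauge's plunger, m: 0 hanging free, 0.0022 at its highest, when the shaft's axis is right below it; it first touches the shaft 10 mm before that, and loses 0.2 mm at 3 mm, 0.5 mm at 5 mm to either side. A light spring (1 N) presses it down, too weak to move a shaft that has been let go. The red needle shows the lift.
- plunger_tip (a point): Lowest point of the plunger's tip (6 mm radius), at x = 50, y = -40 mm of the comparator; z = 61.8 mm when free, which is 2.2 mm lower than the shaft's top.
- rest_line (a point): Where the shaft's middle is to come to rest, so that the shaft's top line lies right under the plunger's tip: x = -25, y = -40, z = 46 mm of the comparator. Axes as the comparator's.
- shaft: Spare spindle: plain ground steel shaft, 36 mm across, 170 mm long, 0.8 kg, loose on the plate, parallel to the comparator's x within 0.04 rad, 55 to 110 mm short (on the +y side) of the plunger. Origin on its axis at mid-length (18 mm over the plate; its top is 18 mm higher); x along the shaft. Blue line along it, uppermost at the start.
- shaft_near_end (a point): Centre of the shaft's end face at its -x end (nearer the robot). A fingertip that sticks to the shaft's top makes it roll half as far as the fingertip travels, so a wide roll takes several short strokes; it stops when the finger stops and stays where it is left (some rolling resistance).
- lock_cylinder: Brass euro-profile lock cylinder, 60 mm long, lying on the bench to the right of the comparator; leave alone.
- box_red: Open red cardboard box, 75x148x120 mm, on the bench at the right; leave alone.
- carton_parts: Open brown cardboard carton, about 160x160x132 mm, on the bench at the right; leave alone.
- pin_tin: White tin with a blue lid, 66x94x30 mm, beyond the comparator; leave alone.
- padlock: Brass padlock, 71x46x20 mm, beyond the comparator; leave alone.
- blank_box: White and blue carton of key blanks, 71x110x50 mm, beyond the comparator at the left; leave alone.
- key_tag: Red plastic key tag, 44x24x9 mm, lying on the bench to the right of the comparator; leave alone.

How it is judged:
On the way, in this order (a step that is already met when the one before it is completed fails the run):
1. The shaft has rolled at least most of half a turn on the plate: its blue line points down (angle between shaft's own z axis and vertical above 2.4 rad and z of shaft in the frame of rest_line below 0.006 m).
2. The shaft has gone in under the plunger and stopped there (value of joint plunger above 0.0018 m and y of shaft in the frame of rest_line between -0.01 and 0.01 m and angle between the x axis of shaft and the x axis of comparator, either way round below 0.1 rad and linear speed of shaft below 0.01 m/s), for 0.2 s.
At the end, for the whole second after the job is handed in: The shaft lies still on the plate right under the plunger, square to the plate within 0.1 rad, its middle within 10 mm of the rest line, and holds the plunger up by more than 1.8 mm (its top line within about 4 mm of the plunger's tip) (value of joint plunger above 0.0018 m and y of shaft in the frame of rest_line between -0.01 and 0.01 m and angle between the x axis of shaft and the x axis of comparator, either way round below 0.1 rad and z of shaft in the frame of rest_line between -0.003 and 0.003 m and linear speed of shaft below 0.005 m/s); the robot touches nothing.
It fails at once if The shaft is lifted off the plate, or falls off it (z of shaft in the frame of comparator above 0.056 m or z of shaft in the frame of comparator below 0.036 m).
It fails at once if The fingers go down beside the shaft to grip it or shove it from the side, instead of working on its top (contact force between the fingers and shaft above 0.5 N and z of the grasp point in the frame of comparator below 0.069 m).
It fails at once if The shaft runs away: it moves faster than 0.25 m/s (linear speed of shaft above 0.25 m/s).
It fails at once if The robot touches the dial gauge, its plunger or its column (contact force between any of the arm, the fingers and gauge above 1 N).
It fails at once if Something else on the bench is shifted by more than 30 mm (distance of any of lock_cylinder, box_red, carton_parts, pin_tin, padlock, blank_box, key_tag from where it was at the start of the episode above 0.03 m).
It also fails if it takes over 72 s, if anything falls off the work surface, if the arm or the gripper's body presses on something with over 40 N, if the wrist force passes 120 N, or if a joint passes its speed limit or range.

### The arm

A 6-joint arm with a two-finger parallel gripper is mounted at the origin on the work surface; the furniture and walls round the work are solid. World frame = base frame: x ahead of the robot, y to its left, z up, the work surface at z = 0. Lengths are in m, angles in rad, forces in N, time in s.
With the tool pointing down it reaches from about 0.325 to 1 m from the base axis. Payload 5.1 kg.
Tool frame: the origin (TCP) lies midway between the tips of the shut fingers; the grasp point (between the pads) lies 19 mm behind it; z points along the fingers, y is the line along which they close (so a half turn about z gives the same grasp; the last joint's range is limited). The gripper opens to 85 mm and grips with 20 to 120 N. Pads are 22 mm wide; open, the fingers measure 114 mm over their backs; the gripper's body (76 mm by 85 mm) begins 54 mm behind the grasp point. The pads swing forward as they close: fully open they stand 13 mm farther back than shut.
Start: joints at [1.125, 0.124, 1.65, -0, 1.367, -0.083], TCP at [0.231, 0.608, 0.231] pointing down, gripper open.
Joint ranges: [-2.61, 2.61], [-1.02, 2.33], [0.03, 2.71], [-1.35, 4.49], [0.32, 2.68], [-2.91, 2.91]. Speed limits (rad/s): [2.57, 2.57, 3.14, 3.14, 3.14, 3.14].

### API

Orientations are given as [roll, pitch, yaw] about the fixed x, y, z axes, in that order (R = Rz(yaw) Ry(pitch) Rx(roll)).
In Python, from bench import * gives the robot as it stands.
- The arm moves only by the tool send_rows, never from a script. Its argument "deltas" is text: rows parted by semicolons, each of 7 numbers parted by spaces: the shift along the world's x, y, z in units of 25 mm (1.0 is 25 mm), then the turn, a rotation vector about the world's x, y, z in units of 5 degrees (1.0 is 5 degrees), then the opening in per cent of the stroke, from 0 (shut) to 100 (fully open). A call has 1 to 5 rows; each row is the pose to reach, as a shift and turn from the pose commanded when the call began; what a row does not reach only later rows make up. A row lasts 1/10 s, in which the tool goes at most 50 mm and 8.59 degrees, less where a joint would pass 70% of its speed; a pose out of reach is approached as far as the arm can. A call with a gripper value outside its range is refused whole. The fingers move at their own pace and stop on an object; the grip force is fixed at half the most. Time passes only in rows, so rows that repeat a pose let the fingers close. It gives the time, the measured TCP pose, the force, the opening and the grip force at its end, in the units of the state.
- sense(): the state, without advancing time (a new reading comes with each control period).
- get_image(name): name is "scene" or "top" or "wrist"; returns the picture (400x640x3 uint8, blue, green, red); there is no depth.
- get_calibration(name): a dict with "vertical_fov" (degrees; the focal length in pixels is half the picture's height over the tangent of half this angle, whatever the lens; pixels are square), "cx", "cy" (the principal point, pixels), "eye" and "orientation" of the camera in the world. Camera axes: x right, y down, z forward; pixel columns grow to the right and rows downward; lengths in m; the calibration is good to about 2 mm. A picture is of the moment at which its call begins: read the wrist's pose just before it. get_calibration takes no time and is no camera call; for the wrist camera it gives the pose at the moment of the call.
- job_done(): hands the job in; it is judged then, once.
The state is a dict: "time_s": time; "qpos": joint angles; "joint_velocities": joint speeds; "joint_efforts": joint torques, N m; "eef_pos": TCP position; "orientation": TCP orientation; "ft_force": force on the tool from outside, world axes, zero at the start; "wrist_torque": the same for the moment, N m; "gripper_width": opening from 0.0 (shut) to 1.0 (fully open); "grasp_force": force on a finger pad.
Only numpy, scipy, OpenCV 4.12 (cv2) and the standard library are available. Lean on these libraries where they do the work, as an engineer would, in place of code of your own. Each camera call takes 0.05 s, during which the arm holds its last target. There are 200 camera calls.

## Working session

There is one attempt and no reset: what is moved stays moved. The work goes in short steps, Python scripts to look and compute and a tool call to move; the robot and the scene stay as the last step left them, time stands still between calls to the robot, and variables do not carry over. Pictures are saved under pics/ and viewed, at most 12 in all, crops included, and the job is handed in when it is done.

Besides the shell and the picture viewer there is one more tool, called after "Call:" by a JSON object that holds its "api" and its "payload", one argument or row to a line. send_rows: Moves the arm, as the interface text tells. Its arguments: {"type":"object","properties":{"deltas":{"type":"string"}},"required":["deltas"]}

```bash
mkdir -p pics
python3 - <<'E'
from bench import *
import cv2
for n in("scene","top"):
    c=get_calibration(n);print(n,c);cv2.imwrite(f"pics/{n}0.png",get_image(n))
print(sense())
E
```

```text
scene {'vertical_fov': 57.67876206865771, 'cx': 324.8258186860969, 'cy': 202.37609315636954, 'eye': array([ 0.24618874, -0.19721054,  0.73898436]), 'orientation': array([-2.42225772,  0.00726068, -0.62026444])}
top {'vertical_fov': 47.175852108944156, 'cx': 315.7321775149312, 'cy': 200.86687039355928, 'eye': array([0.36562527, 0.24572352, 1.09354248]), 'orientation': array([-2.9565244 ,  0.00303831, -1.56409674])}
{'time_s': 0.1, 'qpos': array([ 1.12534730e+00,  1.24429122e-01,  1.65153572e+00, -8.76681015e-06,
        1.36749820e+00, -8.25690982e-02]), 'joint_velocities': array([-0.00048   , -0.00240366, -0.00182644, -0.00100805,  0.00165899,
        0.00170625]), 'joint_efforts': array([-3.34316996e-05, -4.24935436e+01, -3.66650963e+01, -1.15050107e-04,
        3.91253969e-03, -7.60813919e-06]), 'eef_pos': array([0.23050197, 0.60716867, 0.23018393]), 'orientation': array([-3.13972794e+00, -1.45706471e-04,  2.77871436e+00]), 'ft_force': array([-0.05900347,  0.33120198,  0.18278403]), 'wrist_torque': array([-0.00458323,  0.00963434,  0.03996423]), 'grasp_force': 0.0, 'gripper_width': 0.9974095844713153}
```

View pics/top0.png

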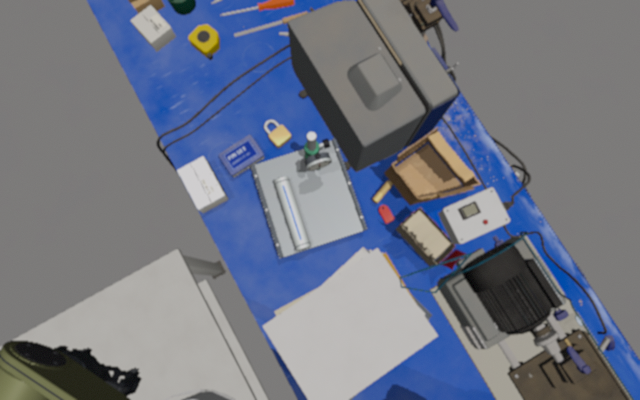

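View pics/scene0.png

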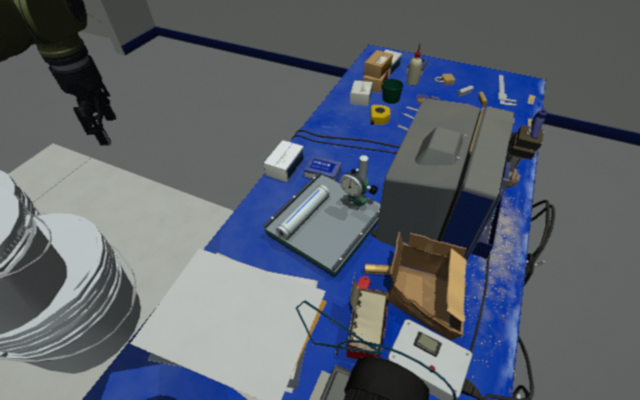

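Both pictures show the comparator (top: about 252-365, 140-255), with the shaft at top pixels (281,180)-(305,247). The gauge is near (315,155). I'll enlarge both.

Run:
```python
import cv2
a=cv2.imread("pics/top0.png")[125:265,240:380];b=cv2.imread("pics/scene0.png")[145:285,255:395]
import numpy as np
r=lambda i:cv2.resize(i,(560,560),interpolation=cv2.INTER_CUBIC)
cv2.imwrite("pics/topc.png",r(a));cv2.imwrite("pics/scenec.png",r(b))
```

```text
(no output)
```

View pics/topc.png

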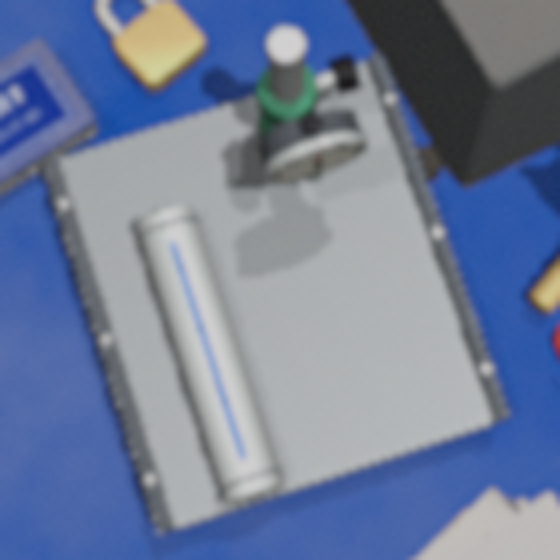

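View pics/scenec.png

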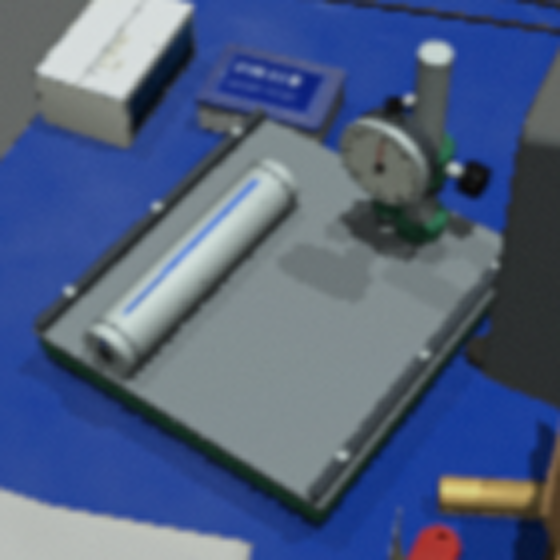

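Top crop: six lip screws are at (63,203), (106,341), (150,480) on the left and (390,98), (438,232), (486,368) on the right. The blue line runs (175,243)-(241,457), and the column top is at (288,42). Scene crop: screws are at (238,131), (157,205), (69,290) and (495,265), (425,355), (342,455). The line runs (258,182)-(125,313), and the column top is at (436,52).

```bash
cat > h.py <<'E'
import numpy as np,cv2
from scipy.spatial.transform import Rotation as R
def proj(c,P):
    f=200/np.tan(np.radians(c["vertical_fov"]/2))
    q=R.from_euler("xyz",c["orientation"]).inv().apply(np.atleast_2d(P)-c["eye"])
    return q[:,:2]/q[:,2:]*f+[c["cx"],c["cy"]]
def comp(p,P): # p=x,y,yaw,lift
    return R.from_euler("z",p[2]).apply(np.atleast_2d(P))+[p[0],p[1],p[3]]
E
python3 - <<'E'
from bench import *
from h import *
from scipy.optimize import least_squares
T=get_calibration("top");S=get_calibration("scene")
o=lambda a,x,y:(np.array(a)+.5)/4-.5+[x,y]
t=o([(63,203),(106,341),(150,480),(390,98),(438,232),(486,368),(288,42),(175,243),(241,457)],240,125)
s=o([(238,131),(157,205),(69,290),(495,265),(425,355),(342,455),(436,52),(258,182),(125,313)],255,145)
def pts(v):
    d=v[4]
    P=[(d,.101,.038),(0,.101,.038),(-d,.101,.038),(d,-.101,.038),(0,-.101,.038),(-d,-.101,.038),(.092,-.04,.176)]
    for k in(1,-1):P.append((v[5]+k*v[8]*np.cos(v[7]),v[6]+k*v[8]*np.sin(v[7]),.064))
    return comp(v,P)
f=lambda v:np.r_[(proj(T,pts(v))-t).ravel(),(proj(S,pts(v))-s).ravel()]
# init from top ray
best=min((least_squares(f,[.45,.25,y,0.006,.083,-.02,.04,0,.06],loss="soft_l1") for y in np.arange(0,6.3,.7)),key=lambda r:r.cost)
v=best.x;print(best.cost,v.round(4));print(f(v).reshape(2,9,2).round(1))
for n,P in dict(rest=(-.025,-.04,.046),tip=(.05,-.04,.064),shaft=(v[5],v[6],.064),near=(v[5]-.085*np.cos(v[7]),v[6]-.085*np.sin(v[7]),.046)).items():print(n,comp(v,P).round(4))
E
```

```text
2.7046951754908366 [ 0.5743  0.2682  6.6076  0.0074  0.0854 -0.0286  0.0473 -0.0109  0.0643]
[[[ 0.7 -0.4]
  [ 0.5 -1. ]
  [ 0.5 -0.8]
  [ 0.2 -0. ]
  [-0.1 -0.3]
  [-0.1 -0.1]
  [-0.3  0.3]
  [ 0.2 -0.3]
  [ 0.4 -0.3]]

 [[-0.5 -0.1]
  [-0.2  0.5]
  [-0.2  0.2]
  [ 0.1 -0.3]
  [-0.7 -0.2]
  [-0.4 -0.1]
  [-0.6  0.3]
  [-0.5  0. ]
  [-0.5 -0.2]]]
rest [[0.5634 0.2224 0.0534]]
tip [[0.6345 0.2463 0.0714]]
shaft [[0.5322 0.304  0.0714]]
near [[0.4513 0.2778 0.0534]]
```

```bash
cat >> h.py <<'E'
V=[.5743,.2682,6.6076-2*np.pi,.0074]
def go(s,P,yaw=1.895):
    t=comp(V,P)[0];d=(t-s["eef_pos"])/.025
    r=(R.from_euler("xyz",[np.pi,0,yaw])*R.from_euler("xyz",s["orientation"]).inv()).as_rotvec(degrees=True)/5
    return t.round(4),d.round(3),r.round(3)
def loc(p):return R.from_euler("z",-V[2]).apply(np.array(p)-[V[0],V[1],V[3]])*1e3
E
python3 - <<'E'
from bench import *
from h import *
s=sense();print(go(s,(-.035,.056,.15)))
E
```

```text
(array([0.5233, 0.3101, 0.1574]), array([ 11.711, -11.882,  -2.911]), array([  0.014,  -0.017, -10.127]))
```

Call:
{"api": "send_rows", "payload": {
  "deltas": "1.2 -1.2 0 0 0 -1 100;2.4 -2.4 0 0 0 -2 60;3.6 -3.6 0 0 0 -3.2 30;4.8 -4.8 0 0 0 -4.2 30;6 -6 0 0 0 -5.2 30"
}}

```text
time_s: 0.6
eef_pos: [0.3814, 0.4562, 0.2307]
orientation: [-3.141, 0.0, 2.322]
ft_force: [0.8, 0.5, 0.2]
gripper_width: 0.327
grasp_force: 0.0
```

Call:
{"api": "send_rows", "payload": {
  "deltas": "1.2 -1.2 -0.5 0 0 -1 30;2.4 -2.4 -1 0 0 -2 30;3.6 -3.6 -1.6 0 0 -3 30;4.8 -4.8 -2.2 0 0 -4 30;5.7 -5.9 -2.9 0 0 -4.9 30"
}}

```text
time_s: 1.1
eef_pos: [0.5246, 0.3085, 0.1582]
orientation: [3.141, 0.0, 1.893]
ft_force: [0.4, -0.0, -0.6]
gripper_width: 0.299
grasp_force: 0.0
```

Call:
{"api": "send_rows", "payload": {
  "deltas": "0 0 0 0 0 0 30;0 0 0 0 0 0 30;0 0 0 0 0 0 30"
}}

```text
time_s: 1.4
eef_pos: [0.5229, 0.3109, 0.1592]
orientation: [3.141, -0.0, 1.898]
ft_force: [-0.2, -0.2, -0.1]
gripper_width: 0.302
grasp_force: 0.0
```

Run:
```python
from bench import *
from h import *
s=sense();print(s["time_s"],s["eef_pos"],s["ft_force"],s["gripper_width"],s["orientation"],loc(s["eef_pos"]));print(go(s,(-.035,.056,.08)))
c=get_calibration("wrist");cv2.imwrite("pics/w1.png",get_image("wrist"));print(c, loc(c["eye"]))
```

```text
1.4 [0.52289762 0.31086957 0.15920092] [-0.20165674 -0.1924453  -0.14738545] 0.30225963107184944 [ 3.14122159e+00 -3.90162035e-04  1.89849928e+00] [-35.11999975  56.82853242 151.80091723]
(array([0.5233, 0.3101, 0.0874]), array([ 0.015, -0.03 , -2.872]), array([-0.006,  0.003, -0.04 ]))
{'vertical_fov': 60.25030579774215, 'cx': 323.0517126404629, 'cy': 200.20443671996807, 'eye': array([0.49559003, 0.38963508, 0.30150096]), 'orientation': array([ 2.81764428e+00, -6.68854027e-04,  3.27674330e-01])} [-35.8963268  140.18984277 294.10096044]
```

View pics/w1.png

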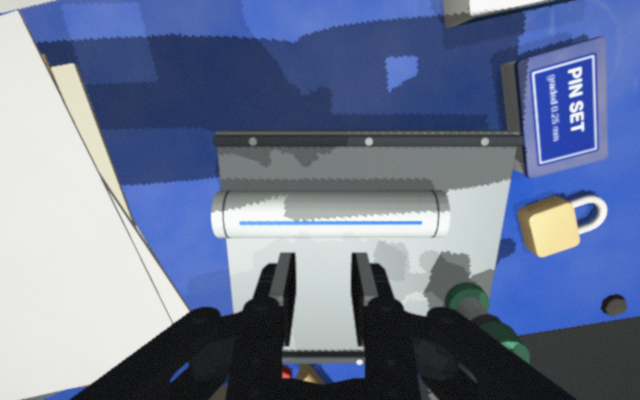

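The wrist view shows the blue line (240,223)-(421,223), square with the lip screws (253,141), (369,141), (485,141). The fingertips straddle x≈325.

Run:
```python
from bench import *
from h import *
c=get_calibration("wrist")
P=[(-.0854,.101,.038),(0,.101,.038),(.0854,.101,.038),(-.0286-.0643,.048,.064),(-.0286+.0643,.0466,.064)]
print(proj(c,comp(V,P)).round(1))
f=200/np.tan(np.radians(c["vertical_fov"]/2))
for u,z in(((240,223),.0714),((421,223),.0714),((369,141),.0454)):
    d=R.from_euler("xyz",c["orientation"]).apply([(u[0]-c["cx"])/f,(u[1]-c["cy"])/f,1]);p=c["eye"]+d*(z-c["eye"][2])/d[2];print(loc(p).round(1))
```

```text
[[255.7 140.4]
 [370.8 140.8]
 [485.8 141.2]
 [242.9 219.9]
 [421.5 222.2]]
[-95.2  45.6  64. ]
[35.4 46.  64. ]
[ -1.4 100.9  38. ]
```

Call:
{"api": "send_rows", "payload": {
  "deltas": "0 0 -0.8 0 0 0 30;0 0 -1.6 0 0 0 30;0 0 -2.4 0 0 0 30;0 -0.04 -3 0 0 0 30;0 -0.04 -3.2 0 0 0 30"
}}

```text
time_s: 1.95
eef_pos: [0.5218, 0.3095, 0.0772]
orientation: [-3.139, 0.0, 1.899]
ft_force: [-0.3, -0.5, -0.1]
gripper_width: 0.301
grasp_force: 0.0
```

Call:
{"api": "send_rows", "payload": {
  "deltas": "0 0 -0.06 0 0 0 30;0 0 -0.12 0 0 0 30;0 0 -0.18 0 0 0 30"
}}

```text
time_s: 2.25
eef_pos: [0.524, 0.3096, 0.0756]
orientation: [3.139, -0.0, 1.898]
ft_force: [0.7, 0.6, 0.6]
gripper_width: 0.298
grasp_force: 0.0
```

Call:
{"api": "send_rows", "payload": {
  "deltas": "0 0 -0.04 0 0 0 30;0 0 -0.08 0 0 0 30;0 0 -0.12 0 0 0 30"
}}

```text
time_s: 2.55
eef_pos: [0.524, 0.3097, 0.0741]
orientation: [3.14, -0.001, 1.897]
ft_force: [-6.0, -0.8, 13.2]
gripper_width: 0.297
grasp_force: 6.9
```

Call:
{"api": "send_rows", "payload": {
  "deltas": "0 0 -0.04 0 0 0 30;0 0 -0.08 0 0 0 30"
}}

```text
time_s: 2.75
eef_pos: [0.524, 0.3102, 0.0738]
orientation: [3.14, -0.001, 1.897]
ft_force: [-10.2, -2.5, 22.2]
gripper_width: 0.298
grasp_force: 11.1
```

Call:
{"api": "send_rows", "payload": {
  "deltas": "0 0 -0.04 0 0 0 30;0 0 -0.04 0 0 0 30"
}}

```text
time_s: 2.95
eef_pos: [0.5239, 0.3104, 0.0738]
orientation: [3.14, -0.002, 1.897]
ft_force: [-12.1, -2.5, 22.1]
gripper_width: 0.302
grasp_force: 11.3
```

Call:
{"api": "send_rows", "payload": {
  "deltas": "0 0 0.06 0 0 0 30;0.1 -0.3 0.06 0 0 0 30;0.2 -0.6 0.06 0 0 0 30;0.3 -0.9 0.06 0 0 0 30;0.3 -0.9 0.06 0 0 0 30"
}}

```text
time_s: 3.45
eef_pos: [0.5319, 0.2866, 0.0743]
orientation: [3.14, -0.0, 1.897]
ft_force: [-7.9, -3.1, 18.4]
gripper_width: 0.302
grasp_force: 9.1
```

```bash
cat > m.py <<'E'
from bench import *
from h import *
import sys
s=sense();c=get_calibration("wrist");im=get_image("wrist");cv2.imwrite(f"pics/{sys.argv[1]}.png",im)
print(s["time_s"],"loc",loc(s["eef_pos"]).round(1),"F",R.from_euler("z",-V[2]).apply(s["ft_force"]).round(1),"ori",s["orientation"].round(4))
f=200/np.tan(np.radians(c["vertical_fov"]/2))
def w(u,z):
    d=R.from_euler("xyz",c["orientation"]).apply([(u[0]-c["cx"])/f,(u[1]-c["cy"])/f,1]);return loc(c["eye"]+d*(z-c["eye"][2])/d[2]).round(1)
E
python3 m.py w2
```

```text
3.45 loc [-34.4  30.9  66.9] F [-8.5 -0.5 18.4] ori [ 3.1402e+00 -1.0000e-04  1.8967e+00]
```

View pics/w2.png

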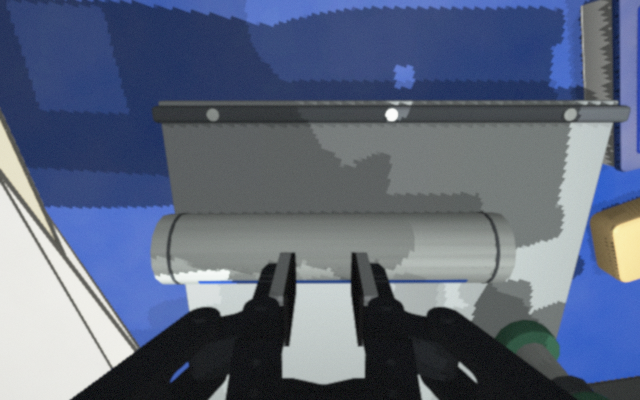

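The shaft rolled square: its silhouette spans rows 213-283 across the full length, and the blue line is now at row 281. I'll finish this stroke, then lift, return and press.

Call:
{"api": "send_rows", "payload": {
  "deltas": "0.06 -0.18 0 0 0 0 30;0.12 -0.36 0 0 0 0 30;0.18 -0.53 0 0 0 0 30;0.18 -0.53 0 0 0 0 30;0.18 -0.53 0.2 0 0 0 30"
}}

```text
time_s: 4.0
eef_pos: [0.536, 0.2735, 0.0766]
orientation: [3.14, -0.0, 1.897]
ft_force: [-0.4, 0.8, 0.0]
gripper_width: 0.298
grasp_force: 0.0
```

Call:
{"api": "send_rows", "payload": {
  "deltas": "0 0 0.2 0 0 0 30;-0.12 0.34 0.2 0 0 0 30;-0.23 0.69 0.2 0 0 0 30;-0.23 0.69 0.1 0 0 0 30;-0.23 0.69 -0.1 0 0 0 30"
}}

```text
time_s: 4.5
eef_pos: [0.5296, 0.2917, 0.0736]
orientation: [3.141, -0.001, 1.898]
ft_force: [-12.5, -2.3, 31.2]
gripper_width: 0.302
grasp_force: 15.8
```

Call:
{"api": "send_rows", "payload": {
  "deltas": "0 0 -0.1 0 0 0 30;0 0 -0.1 0 0 0 30"
}}

```text
time_s: 4.7
eef_pos: [0.5296, 0.2918, 0.0738]
orientation: [-3.141, -0.001, 1.898]
ft_force: [-11.0, -1.3, 21.5]
gripper_width: 0.303
grasp_force: 11.0
```

```bash
python3 m.py w3
```

```text
4.7 loc [-34.9  36.6  66.4] F [-10.9   2.3  21.5] ori [-3.1408e+00 -1.3000e-03  1.8976e+00]
```

View pics/w3.png

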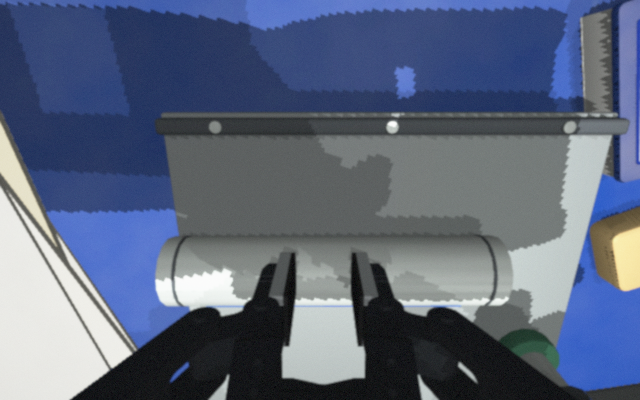

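The shaft silhouette is rows 235-306 and still square. I'll work out the axis y from that.

```bash
cat >> m.py <<'E'
def axis(r0,r1,x=-.0):
    a=np.linspace(0,2*np.pi,361);best=[]
    for y in np.arange(-.07,.06,.0005):
        q=proj(c,comp(V,np.c_[0*a+x,y+.018*np.cos(a),.046+.018*np.sin(a)]))[:,1];best.append((abs(q.min()-r0)+abs(q.max()-r1),y*1e3,q.min()-r0,q.max()-r1))
    print("axis",np.round(min(best),1))
if len(sys.argv)>3:axis(*map(float,sys.argv[2:4]))
E
python3 m.py w3b 235 306
```

```text
4.75 loc [-34.9  36.6  66.4] F [-10.5   2.3  22.2] ori [-3.1410e+00 -1.3000e-03  1.8975e+00]
axis [ 1.9 26.5  0.5 -1.4]
```

Call:
{"api": "send_rows", "payload": {
  "deltas": "0.09 -0.27 0.03 0 0 0 30;0.18 -0.54 0.03 0 0 0 30;0.27 -0.81 0.03 0 0 0 30;0.36 -1.08 0.03 0 0 0 30;0.46 -1.36 0.03 0 0 0 30"
}}

```text
time_s: 5.3
eef_pos: [0.5414, 0.257, 0.0741]
orientation: [-3.141, -0.0, 1.898]
ft_force: [-8.5, -3.2, 17.3]
gripper_width: 0.303
grasp_force: 9.1
```

Call:
{"api": "send_rows", "payload": {
  "deltas": "0 0 0 0 0 0 30;0 0 0.2 0 0 0 30;0 0 0.4 0 0 0 30;-0.12 0.35 0.4 0 0 0 30;-0.23 0.69 0.4 0 0 0 30"
}}

```text
time_s: 5.8
eef_pos: [0.5347, 0.2744, 0.0799]
orientation: [-3.141, -0.0, 1.897]
ft_force: [0.1, 0.7, -0.2]
gripper_width: 0.3
grasp_force: 0.0
```

Call:
{"api": "send_rows", "payload": {
  "deltas": "0 0 0 0 0 0 30;0 0 -0.2 0 0 0 30;0 0 -0.36 0 0 0 30;0 0 -0.42 0 0 0 30;0 0 -0.42 0 0 0 30"
}}

```text
time_s: 6.3
eef_pos: [0.5355, 0.2747, 0.0737]
orientation: [-3.141, -0.001, 1.897]
ft_force: [-8.9, -2.0, 19.6]
gripper_width: 0.303
grasp_force: 9.9
```

```bash
python3 m.py w4
```

```text
6.3 loc [-34.7  18.5  66.3] F [-9.1  1.  19.6] ori [-3.1411e+00 -1.1000e-03  1.8972e+00]
```

View pics/w4.png

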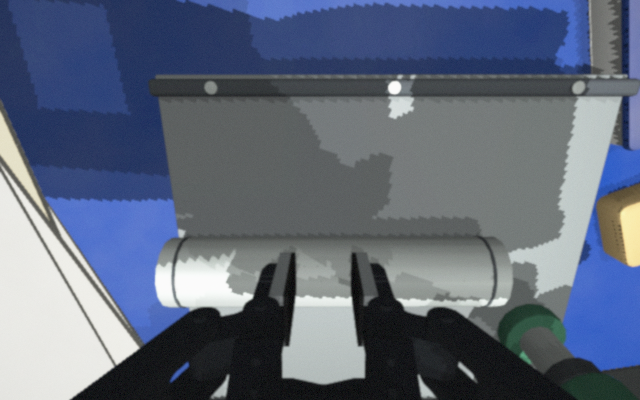

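The shaft sits at the same rows (236-307) relative to the hand, so its axis is near y = 8.4 and still square. Next stroke.

Call:
{"api": "send_rows", "payload": {
  "deltas": "0.09 -0.27 0 0 0 0 30;0.18 -0.54 0 0 0 0 30;0.27 -0.81 0 0 0 0 30;0.36 -1.08 0 0 0 0 30;0.46 -1.36 0 0 0 0 30"
}}

```text
time_s: 6.85
eef_pos: [0.5472, 0.2401, 0.0742]
orientation: [-3.141, -0.0, 1.898]
ft_force: [-10.3, -3.0, 20.6]
gripper_width: 0.302
grasp_force: 10.3
```

Call:
{"api": "send_rows", "payload": {
  "deltas": "0 0 0 0 0 0 30;0 0 0.2 0 0 0 30;0 0 0.4 0 0 0 30;-0.12 0.35 0.4 0 0 0 30;-0.23 0.69 0.4 0 0 0 30"
}}

```text
time_s: 7.35
eef_pos: [0.5404, 0.2576, 0.0794]
orientation: [-3.141, -0.0, 1.897]
ft_force: [0.4, -0.1, -0.5]
gripper_width: 0.296
grasp_force: 0.0
```

Call:
{"api": "send_rows", "payload": {
  "deltas": "0 0 0 0 0 0 30;0 0 -0.2 0 0 0 30;0 0 -0.36 0 0 0 30;0 0 -0.4 0 0 0 30;0 0 -0.4 0 0 0 30"
}}

```text
time_s: 7.85
eef_pos: [0.5412, 0.2581, 0.0735]
orientation: [-3.141, -0.001, 1.897]
ft_force: [-9.2, -0.3, 19.5]
gripper_width: 0.297
grasp_force: 9.4
```

```bash
cat >> m.py <<'E'
g=cv2.cvtColor(im,cv2.COLOR_BGR2GRAY).astype(int)
for k in(200,215,225,420,450,470):
    col=g[:,k-2:k+3].mean(1);d=np.diff(col[200:340]);i=np.argsort(-abs(d))[:5]+200;print(k,sorted((int(a),int(d[a-200])) for a in i))
E
python3 m.py w5
```

```text
7.85 loc [-34.6   0.9  66.1] F [-8.8  2.6 19.5] ori [-3.1413e+00 -1.3000e-03  1.8972e+00]
200 [(220, 22), (224, -30), (306, -56), (307, -74), (308, -43)]
215 [(218, 37), (222, -35), (307, -55), (308, -58), (309, -33)]
225 [(217, 33), (222, -31), (314, -46), (315, -60), (316, -37)]
420 [(298, 24), (299, 38), (314, -53), (315, -58), (316, -28)]
450 [(299, 26), (300, 42), (307, -46), (308, -54), (309, -39)]
470 [(299, 30), (300, 25), (319, -31), (320, -41), (321, -37)]
```

Call:
{"api": "send_rows", "payload": {
  "deltas": "0.09 -0.27 0 0 0 0 30;0.18 -0.54 0 0 0 0 30;0.27 -0.81 0 0 0 0 30;0.36 -1.08 0 0 0 0 30;0.46 -1.36 0 0 0 0 30"
}}

```text
time_s: 8.4
eef_pos: [0.553, 0.2233, 0.0742]
orientation: [-3.141, -0.0, 1.898]
ft_force: [-10.3, -3.1, 22.0]
gripper_width: 0.301
grasp_force: 10.7
```

Call:
{"api": "send_rows", "payload": {
  "deltas": "0 0 0 0 0 0 30;0 0 0.2 0 0 0 30;0 0 0.4 0 0 0 30;-0.12 0.35 0.4 0 0 0 30;-0.23 0.69 0.4 0 0 0 30"
}}

```text
time_s: 8.9
eef_pos: [0.5462, 0.2409, 0.0794]
orientation: [-3.141, -0.0, 1.897]
ft_force: [-0.9, 0.8, -0.6]
gripper_width: 0.302
grasp_force: 0.0
```

```bash
python3 m.py w6;python3 - <<'E'
from bench import *
import cv2
a=cv2.imread("pics/w6.png");b=get_image("scene");cv2.imwrite("pics/s6.png",cv2.resize(b[145:285,255:395],(600,600),interpolation=cv2.INTER_CUBIC))
d=[a,]
cv2.imwrite("pics/b6.png",cv2.hconcat([cv2.resize(a,(640,400))[:,100:560],cv2.resize(b[145:265,285:385],(333,400),interpolation=cv2.INTER_CUBIC)]))
E
```

```text
8.9 loc [-35.4 -16.9  72. ] F [-0.6  1.  -0.6] ori [-3.1407e+00 -2.0000e-04  1.8969e+00]
200 [(203, 26), (204, 22), (306, -45), (307, -60), (308, -34)]
215 [(203, 23), (204, 20), (307, -46), (308, -51), (309, -27)]
225 [(203, 21), (204, 21), (314, -45), (315, -59), (316, -38)]
420 [(289, 28), (290, 29), (314, -50), (315, -61), (316, -27)]
450 [(291, 26), (292, 22), (307, -44), (308, -54), (309, -36)]
470 [(291, 32), (292, 24), (319, -32), (320, -38), (321, -35)]
```

View pics/b6.png

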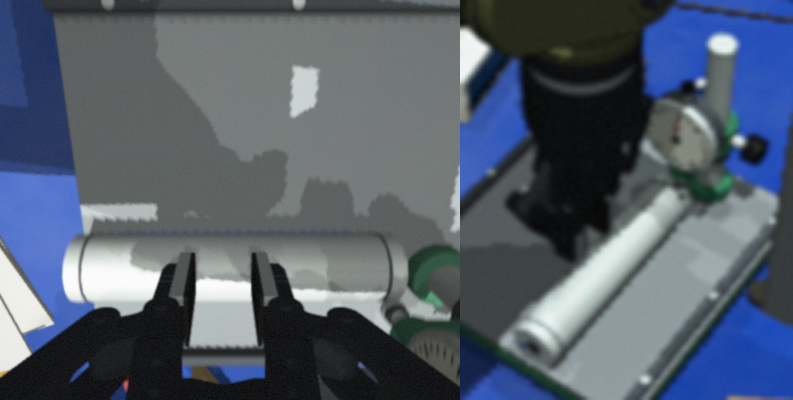

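The left part shows the shaft square at wrist rows ~233-303, with the plunger just off its right end. The right part shows the dial with its needle near (680,125), and the hand well clear of it.

```bash
python3 m.py w7 233 303|head -2
python3 - <<'E'
import cv2,numpy as np
exec(open('h.py').read())
from bench import *
# needle red pixels scene/top initial vs now; top-edge row of shaft
a=cv2.imread('pics/w7.png')
g=cv2.cvtColor(a,6).astype(int)
for k in(190,200,210,440,460,475):
    d=np.diff(g[222:245,k-2:k+3].mean(1));print(k,222+abs(d).argmax())
E
```

```text
9.0 loc [-35.6 -16.1  71.8] F [-0.1 -1.   0.5] ori [-3.1402e+00 -3.0000e-04  1.8990e+00]
axis [  3.  -27.5   0.5  -2.5]
190 237
200 222
210 222
440 234
460 234
475 236
```

Call:
{"api": "send_rows", "payload": {
  "deltas": "0 0 0 0 0 0 30;0 0 -0.2 0 0 0 30;0 0 -0.36 0 0 0 30;0 0 -0.4 0 0 0 30;0 0 -0.4 0 0 0 30"
}}

```text
time_s: 9.55
eef_pos: [0.5472, 0.2411, 0.0734]
orientation: [3.141, -0.001, 1.897]
ft_force: [-8.1, -0.2, 17.6]
gripper_width: 0.302
grasp_force: 8.5
```

Call:
{"api": "send_rows", "payload": {
  "deltas": "0.08 -0.24 0 0 0 0 30;0.16 -0.48 0 0 0 0 30;0.24 -0.72 0 0 0 0 30;0.32 -0.94 0 0 0 0 30;0.32 -0.94 0 0 0 0 30"
}}

```text
time_s: 10.05
eef_pos: [0.5556, 0.2163, 0.0743]
orientation: [-3.142, 0.001, 1.897]
ft_force: [-9.7, -5.0, 21.2]
gripper_width: 0.298
grasp_force: 10.8
```

```bash
python3 m.py w8
python3 - <<'E'
import cv2
from bench import *
r=lambda i,w,h:cv2.resize(i,(w,h),interpolation=cv2.INTER_CUBIC)
s0=cv2.imread("pics/scene0.png");s=get_image("scene");w=cv2.imread("pics/w8.png")
D=lambda i:r(i[168:208,335:375],280,280)
cv2.imwrite("pics/b8.png",cv2.vconcat([cv2.hconcat([D(s0),D(s)]),r(w[180:400,240:640],560,308)]))
E
```

```text
10.05 loc [-34.3 -43.2  66.9] F [-10.8  -1.6  21.2] ori [-3.1415e+00  7.0000e-04  1.8969e+00]
200 [(200, -24), (223, 19), (306, -44), (307, -61), (308, -39)]
215 [(201, -34), (258, 31), (307, -45), (308, -46), (309, -31)]
225 [(201, -32), (266, 42), (314, -44), (315, -62), (316, -39)]
420 [(222, 24), (286, 28), (314, -51), (315, -58), (316, -27)]
450 [(222, 22), (285, 21), (307, -41), (308, -55), (309, -35)]
470 [(285, 23), (317, -31), (318, -45), (319, -35), (320, -24)]
```

View pics/b8.png

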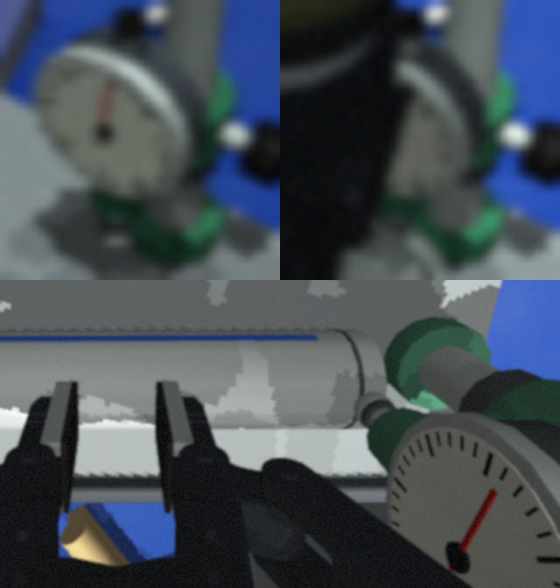

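The wrist strip shows the shaft at original rows ~216-286, still square, with the plunger on its top at the right end and the needle deflected. Now the axis.

```bash
python3 m.py w9 216.4 285.7 | head -2
python3 - <<'E'
from bench import *
from h import *
c=get_calibration("wrist")
# where tip projects if on the shaft (tip z 64) and blue line
for y in(-.04,):print("tip",proj(c,comp(V,[(.05,y,.064),(.05,y,.070)])).round(1))
w=cv2.imread("pics/w9.png").astype(int)
m=(w[:,:,2]-np.maximum(w[:,:,0],w[:,:,1])>60);m[:300]=0;m[:,:540]=0
p=np.argwhere(m)[:,::-1];print(len(p),p.min(0),p.max(0))
f=200/np.tan(np.radians(c["vertical_fov"]/2))
# dial face plane x=39mm: map pixels to (y,z)
n=R.from_euler("z",V[2]).apply([1,0,0]);p0=comp(V,[.039,-.04,.1395])[0]
def face(u):
    d=R.from_euler("xyz",c["orientation"]).apply([(u[0]-c["cx"])/f,(u[1]-c["cy"])/f,1]);return loc(c["eye"]+d*(n@(p0-c["eye"]))/(n@d)).round(1)
o=lambda a,b:(a/1.4+240,(b-280)/1.4+180)
for q in((458,556),(494,490),(432,443),(490,462),(402,490),(548,560)):print(q,face(o(*q)))
E
```

```text
10.15 loc [-34.3 -43.1  66.9] F [-10.5  -0.7  21.2] ori [-3.1416e+00  8.0000e-04  1.8971e+00]
axis [  0.6 -42.5   0.1   0.5]
tip [[501.9 263.8]
 [508.3 270.3]]
96 [571 333] [593 373]
(458, 556) [ 39.  -43.2 127.5]
(494, 490) [ 39.  -23.  131.1]
(432, 443) [ 39.  -25.1 112.3]
(490, 462) [ 39.  -18.5 128.5]
(402, 490) [ 39.  -43.5 106.1]
(548, 560) [ 39.  -26.4 144.7]
```

```bash
cat > n.py <<'E'
from bench import *
from h import *
import sys
s=sense();c=get_calibration("wrist");im=get_image("wrist");cv2.imwrite("pics/n%s.png"%sys.argv[1],im);w=im.astype(int)
m=(w[:,:,2]-np.maximum(w[:,:,0],w[:,:,1])>40);m[:260]=0;m[:,:480]=0
n_,l,st,_=cv2.connectedComponentsWithStats(m.astype(np.uint8));k=1+st[1:,4].argmax()
p=np.argwhere(l==k)[:,::-1].astype(float)
f=200/np.tan(np.radians(c["vertical_fov"]/2));n=R.from_euler("z",V[2]).apply([1,0,0]);p0=comp(V,[.040,-.04,.1395])[0]
d=R.from_euler("xyz",c["orientation"]).apply(np.c_[(p[:,0]-c["cx"])/f,(p[:,1]-c["cy"])/f,np.ones(len(p))])
q=np.array([loc(c["eye"]+e*(n@(p0-c["eye"]))/(n@e)) for e in d])[:,1:]
mu=q.mean(0);v=np.linalg.svd(q-mu)[2][0];v*=np.sign(v[0])
print("finger",loc(s["eef_pos"]).round(1),"F",s["ft_force"].round(1),"N",len(p),st[k],"mid",mu.round(1),"angle +y from up",np.degrees(np.arctan2(v[0],v[1])).round(1))
E
python3 n.py 1
```

```text
finger [-34.3 -43.   66.9] F [-11.   -4.7  21.4] N 236 [569 330  26  45 236] mid [-32.8 128.6] angle +y from up 79.9
```

Call:
{"api": "send_rows", "payload": {
  "deltas": "-0.02 0.06 0 0 0 0 30;-0.04 0.11 0 0 0 0 30;-0.04 0.11 0 0 0 0 30"
}}

```text
time_s: 10.55
eef_pos: [0.5545, 0.2196, 0.0743]
orientation: [3.141, 0.001, 1.897]
ft_force: [-10.5, -4.6, 21.9]
gripper_width: 0.297
grasp_force: 10.7
```

```bash
python3 n.py 2
```

```text
finger [-34.3 -39.7  66.9] F [-10.5  -4.6  21.9] N 222 [567 341  25  42 222] mid [-32.9 128.8] angle +y from up 78.8
```

Call:
{"api": "send_rows", "payload": {
  "deltas": "-0.02 0.06 0 0 0 0 30;-0.04 0.11 0 0 0 0 30;-0.04 0.11 0 0 0 0 30"
}}

```text
time_s: 10.9
eef_pos: [0.5535, 0.2224, 0.0743]
orientation: [3.141, 0.001, 1.897]
ft_force: [-8.9, -3.3, 20.7]
gripper_width: 0.299
grasp_force: 10.7
```

```bash
python3 n.py 3
```

```text
finger [-34.3 -36.8  66.9] F [-8.9 -3.3 20.7] N 213 [565 356  29  36 213] mid [-33.3 129.8] angle +y from up 74.2
```

The needle scale comes out near 36°/mm, with its peak near the first stop. I'm rolling back 2.7 mm.

Call:
{"api": "send_rows", "payload": {
  "deltas": "0.02 -0.06 0 0 0 0 30;0.04 -0.12 0 0 0 0 30;0.06 -0.19 0 0 0 0 30;0.06 -0.19 0 0 0 0 30;0.06 -0.19 0 0 0 0 30"
}}

```text
time_s: 11.45
eef_pos: [0.5551, 0.2176, 0.0743]
orientation: [3.141, 0.0, 1.897]
ft_force: [-9.9, -2.8, 21.3]
gripper_width: 0.305
grasp_force: 10.5
```

```bash
python3 n.py 4
```

```text
finger [-34.3 -41.8  66.9] F [-9.9 -2.8 21.3] N 235 [568 333  25  45 235] mid [-32.8 128.6] angle +y from up 80.1
```

Reading is at its peak (80.1°). I'll ease off vertically, then withdraw upward and toward +y.

Call:
{"api": "send_rows", "payload": {
  "deltas": "0 0 0.08 0 0 0 30;0 0 0.16 0 0 0 30;0 0 0.3 0 0 0 30;0 0 0.5 0 0 0 30;0 0 0.8 0 0 0 30"
}}

```text
time_s: 12.0
eef_pos: [0.5536, 0.2174, 0.0895]
orientation: [-3.14, -0.0, 1.897]
ft_force: [-0.4, 0.8, 0.1]
gripper_width: 0.302
grasp_force: 0.0
```

```bash
python3 n.py 5
```

```text
Traceback (most recent call last):
  File "n.py", line 6, in <module>
    n_,l,st,_=cv2.connectedComponentsWithStats(m.astype(np.uint8));k=1+st[1:,4].argmax()
                                                                       ~~~~~~~~~~~~~~~^^
ValueError: attempt to get argmax of an empty sequence
```

Call:
{"api": "send_rows", "payload": {
  "deltas": "-0.1 0.3 0.5 0 0 0 30;-0.3 0.9 1.2 0 0 0 30;-0.6 1.8 2 0 0 0 30;-0.9 2.6 2.5 0 0 0 30;-0.9 2.6 2.5 0 0 0 30"
}}

```text
time_s: 12.55
eef_pos: [0.5323, 0.2857, 0.1563]
orientation: [3.136, -0.001, 1.9]
ft_force: [0.5, 0.4, -0.1]
gripper_width: 0.297
grasp_force: 0.0
```

Run:
```python
from bench import *
import cv2
r=lambda i,w,h:cv2.resize(i,(w,h),interpolation=cv2.INTER_CUBIC)
cv2.imwrite("pics/fin.png",cv2.hconcat([r(get_image("wrist"),480,300),r(get_image("scene")[145:265,285:385],250,300)]));print(sense()["ft_force"])
```

```text
[-0.34725708  0.24849254  0.53824914]
```

View pics/fin.png

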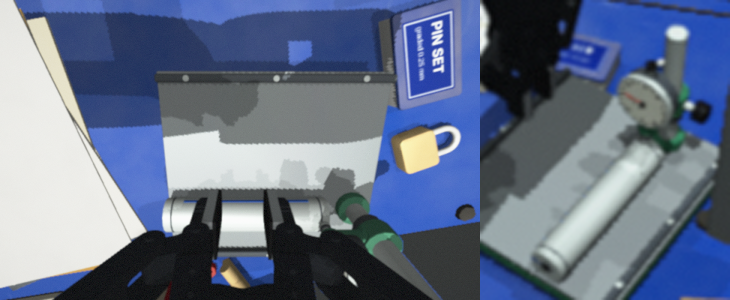

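The scene view shows the shaft lying square under the plunger, with the needle still far left (about 80° from rest). The hand is clear, so I'm handing in.

```bash
python3 -c "
from bench import *
print(job_done())"
```

```text
the job is handed in; nothing more can be done
None
```

I rolled the shaft in under the plunger in five strokes, stopped it where the gauge reads highest, took the hand off, left it lying square there, and handed the job in; the verdict was not shown.

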